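# Dry-fit four heels to their soles

## Robot

A 6-joint arm with a two-finger parallel gripper is mounted at the origin on the work surface. World frame = base frame: x ahead of the robot, y to its left, z up, the work surface at z = 0. Lengths are in m, angles in rad, forces in N, time in s.
With the tool pointing down it reaches from about 0.325 to 0.85 m from the base axis. Payload 4.4 kg.
Tool frame: the origin (TCP) lies where the fingers leave the gripper's body, on its centre line; the fingertips stand ctrl.tip_extent ahead of it and the grasp point (between the pads) lies 78 mm ahead of it (ctrl.tip_extent is the distance from the TCP to the fingertips, in m); z points along the fingers, y is the line along which they close (so a half turn about z gives the same grasp; the last joint's range is limited). The gripper opens to 94 mm and grips with 3 to 60 N. Pads are 16 mm wide; open, the fingers measure 119 mm over their backs; the gripper's body (75 mm by 177 mm) begins 78 mm behind the grasp point.
Start: joints at [-1.393, 0.207, 1.542, -0, 1.393, -0.15], TCP at [0.186, -0.544, 0.303] pointing down, gripper open.
Joint ranges: [-2.73, 2.73], [-0.86, 2.22], [0.23, 2.46], [-1.11, 4.25], [0.08, 2.63], [-2.82, 2.82]. Speed limits (rad/s): [2.79, 2.79, 3.14, 3.14, 3.14, 3.14].

## Interface

Orientations are given as a unit quaternion [x, y, z, w].
In Python, from cell import ctrl gives the robot as it stands.
- The arm moves only by the tool apply_moves, never from a script. Its argument "series" is a list of rows, each a list of 5 numbers: the shift along the tool's x, y, z as a fraction of full scale, then the turn about the tool's z as a fraction of full scale, then the closure, from -1 (fully open) to 1 (shut). In form: [[x, y, z, turn, gripper], ...]. A call has 1 to 10 rows; each row shifts and turns the commanded pose from where the row before left it, along the tool's axes as they then stand; what a row does not reach is not made up. Full scale, the value 1, is 40 mm for a shift and 5 degrees for a turn. A row lasts 1/10 s, in which the tool goes at most 50 mm and 8.59 degrees, less where a joint would pass 70% of its speed; a pose out of reach is approached as far as the arm can. A call with a number of a shift or a turn outside -1 to 1 is refused whole. A call with a gripper value outside its range is refused whole. The fingers move at their own pace and stop on an object; "force" is the grip in N (left out, the last holds). Time passes only in rows, so rows that do not move let the fingers close. It gives the time, the measured TCP pose, the force, the opening and the grip force at its end, in the units of the state.
- ctrl.get_obs(): the state, without advancing time (a new reading comes with each control period).
- ctrl.camera(name): name is "scene" or "top" or "wrist"; returns a dict with "frame" (420x560x3 uint8, red, green, blue), "depth" (420x560 float32, m along the optical axis (not along the pixel's ray), 0 where there is no reading), "mtx" (3x3 intrinsics, pixels), "D" ([k1, k2, p1, p2, k3] as OpenCV has them; the pictures are not rectified), "R" (3x3) and "t" (3): a world point X has camera coordinates R X + t; the wrist camera has in their place "T_tool_cam" (4x4, takes a point from camera to tool coordinates, whose origin is the TCP and whose axes are the flange's). Camera axes: x right, y down, z forward; pixel columns grow to the right and rows downward; lengths in m; the calibration is good to about 2 mm. A picture is of the moment at which its call begins: read the wrist's pose just before it.
- ctrl.finish_job(): hands the job in; it is judged then, once.
Trained networks look in a picture, given as the dict that the camera call returned (one of the last four; its "shot" number tells which), for a name from the list of things; names that differ only in an ending like _2 or _b are one class to them, and where a whole thing is asked for, a point or a joint stands for the part that bears it (a point fixed in the world has none). Each returns a list of dicts, best first, with "conf" (0 to 1); they miss things now and then, are a little off and sometimes report something else, mostly with a low value. They report only what shows in the picture. A call takes as long as a camera call.
- ctrl.trace(thing, picture): "mask" (420x560 bool, what is visible of it).
- ctrl.tip_of(thing, picture): "at" ([x, y, z] in m, in world coordinates, good to about 4 mm: a listed point, or the origin of a listed thing).
The state is a dict: "time_s": time; "joints": joint angles; "qd": joint speeds; "effort": joint torques, N m; "tcp_pos": TCP position; "ee_rot": TCP orientation; "force": force on the tool from outside, world axes, zero at the start; "wrist_torque": the same for the moment, N m; "grip_width": opening from 0.0 (shut) to 1.0 (fully open); "gripper_force": force on a finger pad.
Only numpy, scipy, OpenCV 4.12 (cv2) and the standard library are available. Lean on these libraries where they do the work, as an engineer would, in place of code of your own. Each camera call takes 0.05 s, during which the arm holds its last target. There are 200 camera calls.

## Task

Four sample soles lie bottom up on the shoemaker's bench, each with a pale roughed heel seat, and their four loose heels stand among the tools: dry-fit them before cementing by standing every heel on the sole whose seat has its size and shape, black top piece up, flat breast edge towards the toe, flush with the outline of the seat. Leave the soles and the tin of tacks lying where they are.

Things in the scene. Friction and masses are not known exactly. Their poses are not given: they have to be found in the camera images.
- heel_large: Loose shoe heel, the largest heel: brown leather layers, black rubber top piece up, standing seat side down. Vertical sides; 60 wide (y), 62 long (x), 28 high; outline: D, straight sides over the front 32, half-round back. Origin: middle of the underside; +x to the flat front (breast), z up. About 105 g. Grip across the width, at the middle or just ahead of it.
- heel_square: Loose shoe heel, the only heel with a square back (corner radius 10): brown leather layers, black rubber top piece up, standing seat side down. Vertical sides; 50 wide (y), 46 long (x), 42 high; outline: rectangle, back corners rounded. Origin: middle of the underside; +x to the flat front (breast), z up. About 95 g. Grip across the width, at the middle or just ahead of it.
- heel_child: Loose shoe heel, the lowest heel: brown leather layers, black rubber top piece up, standing seat side down. Vertical sides; 42 wide (y), 44 long (x), 20 high; outline: D, straight sides over the front 23, half-round back. Origin: middle of the underside; +x to the flat front (breast), z up. About 45 g. Grip across the width, at the middle or just ahead of it.
- heel_slim: Loose shoe heel, the narrowest and tallest heel: brown leather layers, black rubber top piece up, standing seat side down. Vertical sides; 32 wide (y), 40 long (x), 50 high; outline: D, straight sides over the front 24, half-round back. Origin: middle of the underside; +x to the flat front (breast), z up. About 65 g. Grip across the width, at the middle or just ahead of it.
- sole_large: Loose tan leather sole, bottom up, the longest and broadest sole, round toe: 8 thick, 279 long, 100 wide at the ball. Heel seat: pale patch at the back end, 60 wide, 62 long, half-round at the back; sole 2 wider all round. Origin: on the underside (8 below the seat's surface), under the middle of the seat's straight front edge; +x to the toe, z up. Middle of seat: 31 behind (-x).
- sole_square: Loose tan leather sole, bottom up, the only sole whose back end is square: 8 thick, 238 long, 86 wide at the ball. Heel seat: pale patch at the back end, 50 wide, 46 long, square at the back; sole 2 wider all round. Origin: on the underside (8 below the seat's surface), under the middle of the seat's straight front edge; +x to the toe, z up. Middle of seat: 23 behind (-x).
- sole_child: Loose tan leather sole, bottom up, the shortest sole, a child's: 8 thick, 176 long, 70 wide at the ball. Heel seat: pale patch at the back end, 42 wide, 44 long, half-round at the back; sole 2 wider all round. Origin: on the underside (8 below the seat's surface), under the middle of the seat's straight front edge; +x to the toe, z up. Middle of seat: 22 behind (-x).
- sole_slim: Loose tan leather sole, bottom up, long sole with a narrow heel end and a pointed toe: 8 thick, 247 long, 80 wide at the ball. Heel seat: pale patch at the back end, 32 wide, 40 long, half-round at the back; sole 2 wider all round. Origin: on the underside (8 below the seat's surface), under the middle of the seat's straight front edge; +x to the toe, z up. Middle of seat: 20 behind (-x).
- tack_tin: Round open aluminium tin of tacks, 68 across, 22 high, loose, at the left. Origin: middle of its underside. Not to be shifted.

How it is judged:
At the end, for the whole second after the job is handed in: Each heel stands upright (within 0.1 rad) at rest on its own sole: middle within 8 mm of the middle of the seat along and across the sole, bottom on the sole (within 3 mm), breast towards the toe, turned at most 0.21 rad (12 degrees) from the sole (x of heel_large in the frame of sole_large between -0.039 and -0.023 m and y of heel_large in the frame of sole_large between -0.008 and 0.008 m and z of heel_large in the frame of sole_large between 0.005 and 0.011 m and x of sole_large in the frame of heel_large above 0 m and angle between the x axis of heel_large and the x axis of sole_large, either way round below 0.21 rad and angle between each of heel_large, heel_square, heel_child, heel_slim's own z axis and vertical below 0.1 rad and linear speed of each of heel_large, heel_square, heel_child, heel_slim below 0.02 m/s and x of heel_square in the frame of sole_square between -0.031 and -0.015 m and y of heel_square in the frame of sole_square between -0.008 and 0.008 m and z of heel_square in the frame of sole_square between 0.005 and 0.011 m and x of sole_square in the frame of heel_square above 0 m and angle between the x axis of heel_square and the x axis of sole_square, either way round below 0.21 rad and x of heel_child in the frame of sole_child between -0.03 and -0.014 m and y of heel_child in the frame of sole_child between -0.008 and 0.008 m and z of heel_child in the frame of sole_child between 0.005 and 0.011 m and x of sole_child in the frame of heel_child above 0 m and angle between the x axis of heel_child and the x axis of sole_child, either way round below 0.21 rad and x of heel_slim in the frame of sole_slim between -0.028 and -0.012 m and y of heel_slim in the frame of sole_slim between -0.008 and 0.008 m and z of heel_slim in the frame of sole_slim between 0.005 and 0.011 m and x of sole_slim in the frame of heel_slim above 0 m and angle between the x axis of heel_slim and the x axis of sole_slim, either way round below 0.21 rad); the robot touches nothing.
It fails at once if the large sole is shifted more than 30 mm (distance of sole_large from where it was at the start of the episode above 0.03 m).
It fails at once if the square sole is shifted more than 30 mm (distance of sole_square from where it was at the start of the episode above 0.03 m).
It fails at once if the child sole is shifted more than 30 mm (distance of sole_child from where it was at the start of the episode above 0.03 m).
It fails at once if the slim sole is shifted more than 30 mm (distance of sole_slim from where it was at the start of the episode above 0.03 m).
It fails at once if the tin of tacks is shifted more than 30 mm or tipped (distance of tack_tin from where it was at the start of the episode above 0.03 m or angle between tack_tin's own z axis and vertical above 0.4 rad).
It also fails if it takes over 106 s, if anything falls off the work surface, if the arm or the gripper's body presses on something with over 40 N, if the wrist force passes 120 N, or if a joint passes its speed limit or range.

## Working session

There is one attempt and no reset: what is moved stays moved. The work goes in short steps, Python scripts to look and compute and a tool call to move; the robot and the scene stay as the last step left them, time stands still between calls to the robot, and variables do not carry over. Pictures are saved under pics/ and viewed, at most 14 in all, crops included, and the job is handed in when it is done.

Besides the shell and the picture viewer there is one more tool, called after ">>>" by a JSON object that holds its "name" and its "arguments", one argument or row to a line. apply_moves: Moves the arm, as the interface text tells. Its arguments: {"type":"object","properties":{"series":{"type":"array","items":{"type":"array","items":{"type":"number"}}},"force":{"type":"number"}},"required":["series"]}

```bash
ls; mkdir -p pics
cat > s1.py <<'E'
from cell import ctrl
import cv2,numpy as np
o=ctrl.get_obs(); print(o, ctrl.tip_extent)
for n in ["top","scene"]:
    p=ctrl.camera(n); cv2.imwrite(f"pics/{n}1.png",p["frame"][:,:,::-1]); np.savez(f"{n}1.npz",**{k:v for k,v in p.items()})
    print(n,p["mtx"],p["D"],p["R"],p["t"])
    for t in ["heel_large","heel_square","heel_child","heel_slim","sole_large","sole_square","sole_child","sole_slim","tack_tin"]:
        print(t,[(np.round(d["at"],4),round(d["conf"],2)) for d in ctrl.tip_of(t,p)][:3])
E
python3 s1.py
```

```text
pics
{'time_s': 0.0, 'joints': array([-1.39250899e+00,  2.07420445e-01,  1.54293358e+00,  8.89076469e-06,
        1.39349404e+00, -1.50483637e-01]), 'qd': array([ 0.00067145,  0.00090222,  0.00025713, -0.00099862,  0.00124707,
        0.00085653]), 'effort': array([-2.00602080e-03, -3.70884168e+01, -2.81416941e+01,  6.96081086e-02,
        3.59854731e-02, -1.61616149e-04]), 'tcp_pos': array([ 0.18555159, -0.54362187,  0.30149998]), 'ee_rot': array([ 9.86518606e-01,  1.63645250e-01, -1.13022664e-05, -1.12765463e-03]), 'force': array([ 0.12431265, -0.23671264,  0.0529918 ]), 'wrist_torque': array([-0.00262703,  0.0571957 , -0.01887605]), 'gripper_force': 0.0, 'grip_width': 1.0020639422226725} 0.0972
top [[539.91474917   0.         285.53071842]
 [  0.         539.91474917 204.56646503]
 [  0.           0.           1.        ]] [-0.06059289  0.          0.          0.          0.        ] [[-0.00427243 -0.99996571 -0.00709456]
 [-0.99640823  0.00485703 -0.08454024]
 [ 0.0845718   0.00670788 -0.99639481]] [0.04813399 0.50561214 1.24490571]
heel_large [(array([0.4006, 0.2786, 0.0005]), 0
[... 826 characters left out ...]
4857 -0.12987465 -0.58964966]
 [-0.57867911  0.11433635 -0.80750089]] [-0.1486922  -0.38085668  1.53122539]
heel_large [(array([0.4028, 0.2762, 0.0005]), 0.68)]
heel_square [(array([ 0.4246, -0.1155,  0.0036]), 0.94)]
heel_child [(array([ 0.433 ,  0.0931, -0.0035]), 0.71)]
heel_slim [(array([ 0.4314, -0.3123, -0.0012]), 0.71)]
sole_large [(array([ 0.609 ,  0.3554, -0.0024]), 0.89)]
sole_square [(array([ 0.5962, -0.3249,  0.0043]), 0.72)]
sole_child [(array([ 5.985e-01, -1.427e-01,  1.000e-04]), 0.97), (array([ 0.4301, -0.3108,  0.0025]), 0.41)]
sole_slim [(array([0.5708, 0.1264, 0.0015]), 0.73), (array([ 0.496 ,  0.4543, -0.0018]), 0.37)]
tack_tin [(array([ 0.4976,  0.4526, -0.0022]), 0.67)]
```

View pics/top1.png

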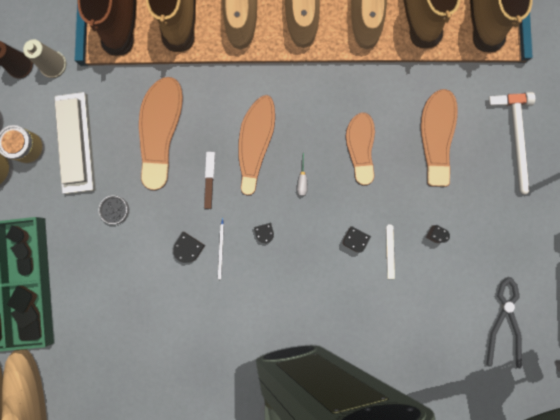

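View pics/scene1.png

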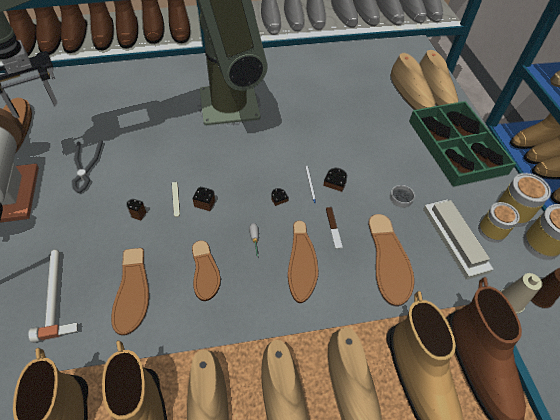

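```bash
cat > h.py <<'E'
from cell import ctrl
import cv2,numpy as np
from scipy.optimize import minimize
from scipy.spatial.transform import Rotation as Rn
DIM=dict(large=(60,62,28),square=(50,46,42),child=(42,44,20),slim=(32,40,50))
def poly(n):
    w,l,h=DIM[n]; w/=2
    a=np.linspace(0,np.pi/2,9)
    r=10 if n=="square" else w
    # left side going to back, centred on the middle of the box, +x breast
    q=[(l/2,w)]+[(-l/2+r-r*np.sin(t),w-r+r*np.cos(t)) for t in a]
    q=q+[(x,-y) for x,y in q[::-1]]
    return (np.array(q)*1e-3).astype(np.float32)
def cam(name):
    o=ctrl.get_obs(); p=ctrl.camera(name)
    if name=="wrist":
        T=np.eye(4); T[:3,:3]=Rn.from_quat(o["ee_rot"]).as_matrix(); T[:3,3]=o["tcp_pos"]
        C=T@p["T_tool_cam"]; p["R"]=C[:3,:3].T; p["t"]=-p["R"]@C[:3,3]
    return p
def plane(p,z):
    v,u=np.mgrid[:420,:560].astype(np.float32)
    n=cv2.undistortPoints(np.stack([u.ravel(),v.ravel()],1)[:,None],p["mtx"],p["D"])[:,0]
    d=np.c_[n,np.ones(len(n))]@p["R"]; c=-p["R"].T@p["t"]
    X=c+d*((z-c[2])/d[:,2])[:,None]
    D=p["depth"].ravel()[:,None]; W=c+d*D; W[D[:,0]==0,2]=np.nan
    return X[:,:2].reshape(420,560,2),W.reshape(420,560,3)
def fit(n,kind,p,at,yaw0=None,rad=.055):
    h=DIM[n][2]*1e-3 if kind=="heel" else .008
    X,W=plane(p,h); near=np.hypot(*(X-np.array(at[:2])).transpose(2,0,1))<rad
    if kind=="heel": lab=(W[...,2]>h-.007)
    else:
        f=p["frame"].astype(float); lab=(f[...,2]>.52*f[...,0])&(f[...,1]>.75*f[...,0])&(f[...,0]>150)
    x=X[near].astype(float); y=lab[near].astype(float); P=poly(n)
    def cost(q):
        c,s=np.cos(q[2]),np.sin(q[2]); d=x-q[:2]; L=np.c_[d[:,0]*c+d[:,1]*s,-d[:,0]*s+d[:,1]*c].astype(np.float32)
        sd=np.array([cv2.pointPolygonTest(P,(float(a),float(b)),True) for a,b in L])
        return np.mean((1/(1+np.exp(-np.clip(sd/.0008,-30,30)))-y)**2)/max(y.mean(),1e-6)
    c0=x[y>.5].mean(0); best=None
    for yw in (np.arange(0,6.28,.524) if yaw0 is None else [yaw0]):
        r=minimize(cost,[*c0,yw],method="Nelder-Mead",options=dict(maxiter=90,initial_simplex=np.array([c0[0],c0[1],yw])+np.array([[0,0,0],[.005,0,0],[0,.005,0],[0,0,.25]])))
        if best is None or r.fun<best.fun: best=r
    area=y.sum()*np.nan
    q=best.x; q[2]=(q[2]+np.pi)%(2*np.pi)-np.pi
    return q,best.fun,int(y.sum())
E
cat > s2.py <<'E'
from h import *
A=dict(large=((.401,.278),(.58,.361)),square=((.42,-.118),(.575,-.324)),child=((.434,.093),(.58,-.141)),slim=((.433,-.311),(.55,.128)))
for nm in ["top","scene"]:
    p=cam(nm); img=p["frame"][:,:,::-1].copy(); img=cv2.resize(img,None,fx=2,fy=2)
    for n in A:
        for k,i in (("heel",0),("seat",1)):
            q,f,N=fit(n,k,p,A[n][i],None if i==0 else 0)
            print(nm,n,k,np.round(q[:2],4),round(np.degrees(q[2]),1),"cost",round(f,3),N)
            P=poly(n); c,s=np.cos(q[2]),np.sin(q[2]); w=P@np.array([[c,s],[-s,c]])+q[:2]
            h=DIM[n][2]*1e-3 if i==0 else .008
            uv=cv2.projectPoints(np.c_[w,np.full(len(w),h)],cv2.Rodrigues(p["R"])[0],p["t"],p["mtx"],p["D"])[0]
            cv2.polylines(img,[np.int32(uv*2+.5)],True,(0,255,0),1); cv2.line(img,np.int32(uv[0,0]*2),np.int32(uv[-1,0]*2),(255,0,255),1)
    cv2.imwrite(f"pics/{nm}_fit.png",img[150:560,240:960] if nm=="top" else img[300:620,200:900])
E
time python3 s2.py
```

```text
top large heel [0.4023 0.2795] -32.4 cost 0.032 636
top large seat [0.578  0.3628] -4.5 cost 0.12 679
top square heel [ 0.4226 -0.1167] -28.3 cost 0.033 440
top square seat [ 0.5758 -0.3216] -3.2 cost 0.139 479
top child heel [0.4384 0.0961] 15.0 cost 0.032 305
top child seat [ 0.5777 -0.1432] 4.7 cost 0.185 379
top slim heel [ 0.4327 -0.309 ] 62.4 cost 0.074 242
top slim seat [0.5532 0.1354] -9.1 cost 0.204 279
scene large heel [0.4051 0.2762] -32.2 cost 0.092 316
scene large seat [0.578  0.3598] -5.7 cost 0.026 353
scene square heel [ 0.424  -0.1187] -24.9 cost 0.122 255
scene square seat [ 0.5743 -0.3226] -2.4 cost 0.034 290
scene child heel [0.441  0.0945] 13.7 cost 0.117 185
scene child seat [ 0.5768 -0.1438] 4.0 cost 0.032 200
scene slim heel [ 0.4335 -0.311 ] 59.4 cost 0.146 148
scene slim seat [0.5529 0.1333] -10.9 cost 0.026 132
real	1m10.948s
user	1m13.974s
sys	0m0.820s
```

View pics/top_fit.png

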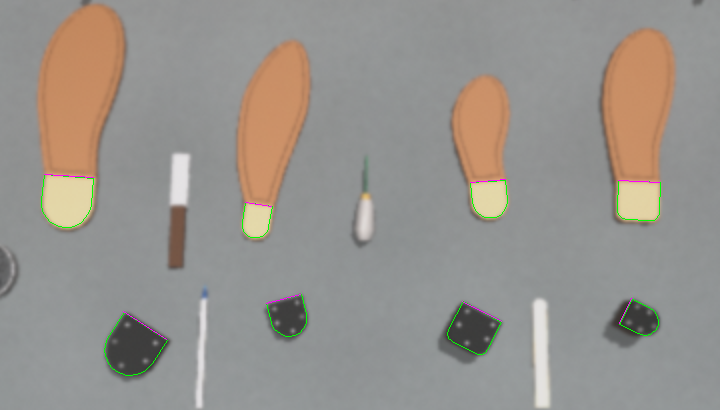

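```bash
cat > go.py <<'E'
import sys
from h import *
def go(x,y,z,yaw,half=True):
    o=ctrl.get_obs(); R=Rn.from_quat(o["ee_rot"]).as_matrix(); y0=np.degrees(np.arctan2(R[1,0],R[0,0]))
    m=180 if half else 360
    t=-((yaw-y0+m/2)%m-m/2); yw=np.radians(y0-t)
    print("tcp",np.round(o["tcp_pos"],4),"yaw",round(y0,2),"tilt",np.round(R[:,2],3),"j6",round(o["joints"][5],2),"t",round(o["time_s"],2),"grip",round(o["grip_width"]*94,1))
    d=np.array([x,y,z])-o["tcp_pos"]; c,s=np.cos(yw),np.sin(yw)
    v=np.array([d[0]*c+d[1]*s, d[0]*s-d[1]*c, -d[2]])*1e3
    print("turn deg",round(t,2),"units",round(t/5,2)," shift mm",np.round(v,1),"units",np.round(v/40,3))
if __name__=="__main__": go(*map(float,sys.argv[1:5]),half=len(sys.argv)<6)
E
python3 go.py .433 -.310 .23 61
```

```text
tcp [ 0.1857 -0.5442  0.3027] yaw 18.84 tilt [-0. -0. -1.] j6 -0.15 t 1.1 grip 93.8
turn deg -42.16 units -8.43  shift mm [324.8 102.8  72.7] units [8.119 2.569 1.816]
```

>>> {"name": "apply_moves", "arguments": {
  "series": [
    [0,0,0,-0.843,-1],
    [0,0,0,-0.843,-1],
    [0,0,0,-0.843,-1],
    [0,0,0,-0.843,-1],
    [0,0,0,-0.843,-1],
    [0,0,0,-0.843,-1],
    [0,0,0,-0.843,-1],
    [0,0,0,-0.843,-1],
    [0,0,0,-0.843,-1],
    [0,0,0,-0.843,-1]
  ]
}}

```text
time_s: 2.1
tcp_pos: [0.1856, -0.5442, 0.3026]
ee_rot: [0.861, 0.509, -0.0, 0.0]
force: [0.2, -0.2, 0.4]
grip_width: 0.999
gripper_force: 0.0
```

>>> {"name": "apply_moves", "arguments": {
  "series": [
    [0.812,0.257,0.18,0,-1],
    [0.812,0.257,0.18,0,-1],
    [0.812,0.257,0.18,0,-1],
    [0.812,0.257,0.18,0,-1],
    [0.812,0.257,0.18,0,-1],
    [0.812,0.257,0.18,0,-1],
    [0.812,0.257,0.18,0,-1],
    [0.812,0.257,0.18,0,-1],
    [0.812,0.257,0.18,0,-1],
    [0.812,0.257,0.18,0,-1]
  ]
}}

```text
time_s: 3.1
tcp_pos: [0.4341, -0.309, 0.2306]
ee_rot: [0.862, 0.507, 0.0, 0.0]
force: [0.9, -0.5, -0.7]
grip_width: 1.0
gripper_force: 0.0
```

>>> {"name": "apply_moves", "arguments": {
  "series": [
    [0,0,0,0,-1],
    [0,0,0,0,-1]
  ]
}}

```text
time_s: 3.3
tcp_pos: [0.4333, -0.3096, 0.2305]
ee_rot: [0.861, 0.508, -0.0, -0.0]
force: [-1.0, 0.0, -0.7]
grip_width: 1.002
gripper_force: 0.0
```

```bash
cat > w.py <<'E'
import sys
from h import *
n,k,x,y,yaw,out=sys.argv[1:7]; p=cam("wrist"); q,f,N=fit(n,k,p,(float(x),float(y)),np.radians(float(yaw)))
print(np.round(q[:2],4),round(np.degrees(q[2]),1),"cost",round(f,3),N)
X,W=plane(p,0); print("depth z range",np.nanpercentile(W[...,2],[5,50,95]))
P=poly(n); c,s=np.cos(q[2]),np.sin(q[2]); w=P@np.array([[c,s],[-s,c]])+q[:2]
uv=cv2.projectPoints(np.c_[w,np.full(len(w),DIM[n][2]*1e-3 if k=="heel" else .008)],cv2.Rodrigues(p["R"])[0],p["t"],p["mtx"],p["D"])[0]
img=p["frame"][:,:,::-1].copy(); cv2.polylines(img,[np.int32(uv)],True,(0,255,0),1); cv2.line(img,np.int32(uv[0,0]),np.int32(uv[-1,0]),(255,0,255),1)
cv2.imwrite(f"pics/{out}.png",img)
E
python3 go.py .433 -.310 .23 61; time python3 w.py slim heel .433 -.31 61 w_slim
```

```text
tcp [ 0.4333 -0.3096  0.2305] yaw 61.1 tilt [-0.001 -0.    -1.   ] j6 -0.28 t 3.3 grip 94.2
turn deg 0.1 units 0.02  shift mm [-0.5 -0.1  0.5] units [-0.013 -0.002  0.013]
[ 0.4324 -0.3117] 61.6 cost 0.05 1589
depth z range [-2.46725014e-04  1.39723877e-03  2.67266966e-01]
real	0m6.901s
user	0m7.057s
sys	0m0.334s
```

View pics/w_slim.png

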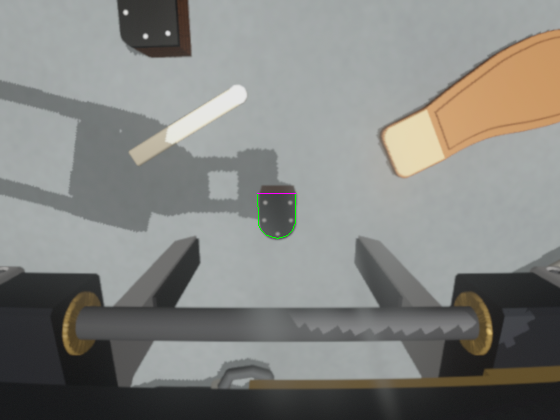

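```bash
python3 go.py .4325 -.311 .110 61.3
```

```text
tcp [ 0.433  -0.3103  0.2308] yaw 61.02 tilt [-0.    -0.001 -1.   ] j6 -0.28 t 3.35 grip 94.0
turn deg -0.28 units -0.06  shift mm [-8.000e-01 -1.000e-01  1.208e+02] units [-2.10e-02 -2.00e-03  3.02e+00]
```

>>> {"name": "apply_moves", "arguments": {
  "series": [
    [-0.02,0,0.6,-0.05,-1],
    [0,0,0.6,0,-1],
    [0,0,0.6,0,-1],
    [0,0,0.6,0,-1],
    [0,0,0.4,0,-1],
    [0,0,0.22,0,-1],
    [0,0,0,0,-1]
  ]
}}

```text
time_s: 4.05
tcp_pos: [0.4316, -0.3111, 0.109]
ee_rot: [0.861, 0.509, -0.0, -0.001]
force: [-0.4, 0.6, -0.7]
grip_width: 1.0
gripper_force: 0.0
```

>>> {"name": "apply_moves", "arguments": {
  "series": [
    [0,0,0,0,1],
    [0,0,0,0,1],
    [0,0,0,0,1],
    [0,0,0,0,1],
    [0,0,0,0,1],
    [0,0,0,0,1],
    [0,0,0,0,1],
    [0,0,0,0,1]
  ],
  "force": 20
}}

```text
time_s: 4.85
tcp_pos: [0.4327, -0.3107, 0.1098]
ee_rot: [0.861, 0.509, -0.0, -0.0]
force: [-0.5, 0.5, -0.3]
grip_width: 0.351
gripper_force: 0.0
```

>>> {"name": "apply_moves", "arguments": {
  "series": [
    [0,0,0,0,1],
    [0,0,0,0,1],
    [0,0,0,0,1],
    [0,0,-0.2,0,1],
    [0,0,-0.6,0,1],
    [0,0,-0.6,0,1],
    [0,0,-0.6,0,1],
    [0,0,-0.6,0,1],
    [0,0,-0.4,0,1],
    [0,0,0,0,1]
  ]
}}

```text
time_s: 5.85
tcp_pos: [0.4339, -0.3119, 0.2332]
ee_rot: [0.861, 0.509, 0.001, 0.003]
force: [-1.0, -0.6, -1.0]
grip_width: 0.341
gripper_force: 20.0
```

```bash
python3 go.py .553 .1343 .2 -10 1
```

```text
tcp [ 0.4339 -0.3119  0.2332] yaw 61.24 tilt [ 0.005 -0.005 -1.   ] j6 -0.28 t 5.85 grip 32.1
turn deg 71.24 units 14.25  shift mm [  39.8 -460.1   33.2] units [  0.994 -11.503   0.83 ]
```

>>> {"name": "apply_moves", "arguments": {
  "series": [
    [0,0,0,0.95,1],
    [0,0,0,0.95,1],
    [0,0,0,0.95,1],
    [0,0,0,0.95,1],
    [0,0,0,0.95,1],
    [0,0,0,0.95,1],
    [0,0,0,0.95,1],
    [0,0,0,0.95,1],
    [0,0,0,0.95,1],
    [0,0,0,0.95,1]
  ]
}}

```text
time_s: 6.85
tcp_pos: [0.4321, -0.3102, 0.2285]
ee_rot: [0.993, 0.118, -0.001, -0.001]
force: [1.0, 0.5, -0.8]
grip_width: 0.341
gripper_force: 20.0
```

>>> {"name": "apply_moves", "arguments": {
  "series": [
    [0,0,0,0.95,1],
    [0,0,0,0.95,1],
    [0,0,0,0.95,1],
    [0,0,0,0.95,1],
    [0,0,0,0.95,1],
    [0.06,-0.4,0,0,1],
    [0.06,-0.7,0,0,1],
    [0.06,-0.7,0,0,1],
    [0.06,-0.7,0,0,1],
    [0.06,-0.7,0,0,1]
  ]
}}

```text
time_s: 7.85
tcp_pos: [0.4665, -0.1844, 0.229]
ee_rot: [0.996, -0.086, -0.001, -0.001]
force: [0.9, -0.3, -0.0]
grip_width: 0.337
gripper_force: 20.0
```

>>> {"name": "apply_moves", "arguments": {
  "series": [
    [0.06,-0.7,0,0,1],
    [0.06,-0.7,0,0,1],
    [0.06,-0.7,0,0,1],
    [0.06,-0.7,0,0,1],
    [0.06,-0.7,0,0,1],
    [0.06,-0.7,0,0,1],
    [0.06,-0.7,0,0,1],
    [0.06,-0.7,0,0,1],
    [0.06,-0.7,0,0,1],
    [0.06,-0.7,0,0,1]
  ]
}}

```text
time_s: 8.85
tcp_pos: [0.5382, 0.0871, 0.229]
ee_rot: [0.996, -0.086, -0.001, -0.0]
force: [0.2, 0.2, -0.4]
grip_width: 0.341
gripper_force: 20.0
```

>>> {"name": "apply_moves", "arguments": {
  "series": [
    [0.06,-0.7,0,0,1],
    [0.04,-0.6,0,0,1],
    [0,0,0,0,1],
    [0,0,0,0,1]
  ]
}}

```text
time_s: 9.25
tcp_pos: [0.5511, 0.1362, 0.229]
ee_rot: [0.996, -0.086, -0.001, 0.0]
force: [-1.0, -0.1, -1.0]
grip_width: 0.336
gripper_force: 20.0
```

```bash
python3 go.py .553 .1343 .13 -10 1
python3 - <<'E'
from h import *
p=cam("wrist"); cv2.imwrite("pics/w_slim_hover.png",p["frame"][:,:,::-1])
E
```

```text
tcp [0.5511 0.1362 0.229 ] yaw -9.84 tilt [-0.002 -0.    -1.   ] j6 1.83 t 9.25 grip 31.6
turn deg 0.16 units 0.03  shift mm [ 2.2  1.5 99. ] units [0.056 0.038 2.476]
```

View pics/w_slim_hover.png

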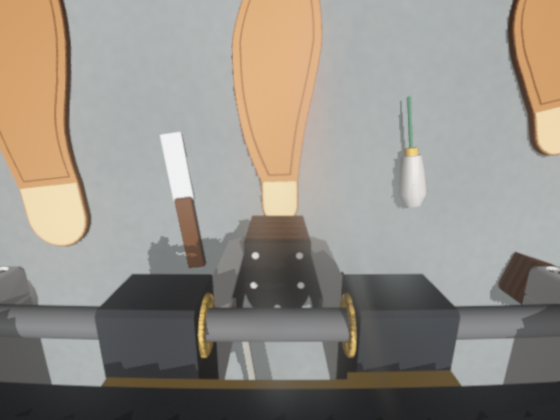

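```bash
cat > px.py <<'E'
import sys
from h import *
# usage: z u v [u v ...] 
p=cam("wrist"); o=ctrl.get_obs(); a=list(map(float,sys.argv[1:]))
R=Rn.from_quat(o["ee_rot"]).as_matrix()
for i in range(0,len(a),3):
    X,_=plane(p,a[i]); w=np.r_[X[int(a[i+2]),int(a[i+1])],a[i]]; print(a[i:i+3],np.round(w,4),"tool mm",np.round(R.T@(w-o["tcp_pos"])*1e3,1))
E
python3 px.py .008 263 182 .008 298 181 .1692 250 238 .1692 308 238 .1192 251 217 .1192 306 217
```

```text
[0.008, 263.0, 182.0] [0.5747 0.144  0.008 ] tool mm [ 21.7 -13.1 221.3]
[0.008, 298.0, 181.0] [0.5698 0.1105 0.008 ] tool mm [ 22.7  20.8 221.3]
[0.1692, 250.0, 238.0] [0.5736 0.1437 0.1692] tool mm [ 20.5 -12.5  60.1]
[0.1692, 308.0, 238.0] [0.5688 0.1165 0.1692] tool mm [20.5 15.1 60.1]
[0.1192, 251.0, 217.0] [0.5708 0.1477 0.1192] tool mm [ 17.1 -16.  110.1]
[0.1192, 306.0, 217.0] [0.5648 0.1135 0.1192] tool mm [ 17.1  18.7 110.1]
```

>>> {"name": "apply_moves", "arguments": {
  "series": [
    [0.055,0.055,0.3,0.03,1],
    [0,0,0.6,0,1],
    [0,0,0.6,0,1],
    [0,0,0.6,0,1],
    [0,0,0.4,0,1],
    [0,0,0.2,0,1],
    [0,0,0.04,0,1],
    [0,0,0,0,1],
    [0,0,0,0,1]
  ]
}}

```text
time_s: 10.25
tcp_pos: [0.5547, 0.1326, 0.1213]
ee_rot: [0.996, -0.089, 0.001, -0.0]
force: [0.2, 0.2, -0.2]
grip_width: 0.338
gripper_force: 20.0
```

>>> {"name": "apply_moves", "arguments": {
  "series": [
    [0,0,0.03,0,1],
    [0,0,0,0,1],
    [0,0,0,0,1]
  ]
}}

```text
time_s: 10.55
tcp_pos: [0.554, 0.1329, 0.1195]
ee_rot: [0.996, -0.088, 0.0, -0.0]
force: [0.1, 0.3, -0.4]
grip_width: 0.337
gripper_force: 20.0
```

>>> {"name": "apply_moves", "arguments": {
  "series": [
    [0,0,0.04,0,1],
    [0,0,0,0,1],
    [0,0,0,0,1]
  ]
}}

```text
time_s: 10.85
tcp_pos: [0.5543, 0.1329, 0.1178]
ee_rot: [0.996, -0.089, 0.001, -0.0]
force: [0.3, 0.6, 1.7]
grip_width: 0.337
gripper_force: 20.0
```

>>> {"name": "apply_moves", "arguments": {
  "series": [
    [0,0,0,0,0.1],
    [0,0,0,0,0.1],
    [0,0,0,0,0],
    [0,0,0,0,0],
    [0,0,-0.3,0,-0.5],
    [0,0,-0.6,0,-1],
    [0,0,-0.6,0,-1],
    [0,0,-0.6,0,-1],
    [0,0,-0.6,0,-1],
    [0,0,0,0,-1]
  ]
}}

```text
time_s: 11.85
tcp_pos: [0.5565, 0.1331, 0.2305]
ee_rot: [0.996, -0.089, 0.005, -0.001]
force: [-0.1, 0.6, -0.4]
grip_width: 0.973
gripper_force: 0.0
```

```bash
python3 go.py .439 .0955 .22 14.5 1; python3 w.py slim heel .554 .133 -10 w_slim_pl
```

```text
tcp [0.5565 0.1331 0.2305] yaw -10.16 tilt [ 0.01   0.001 -1.   ] j6 1.83 t 11.85 grip 91.5
turn deg -24.66 units -4.93  shift mm [-123.1    7.    10.5] units [-3.078  0.174  0.262]
[0.5531 0.1327] -11.2 cost 0.099 1744
depth z range [-1.67294945e-04  2.15922768e-03  2.67422614e-01]
```

View pics/w_slim_pl.png

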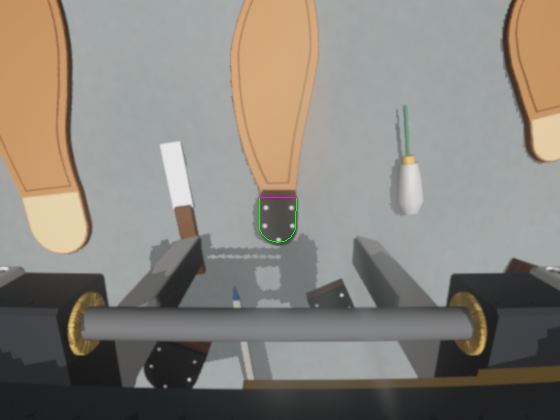

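>>> {"name": "apply_moves", "arguments": {
  "series": [
    [0,0,0,-0.822,-1],
    [0,0,0,-0.822,-1],
    [0,0,0,-0.822,-1],
    [0,0,0,-0.822,-1],
    [0,0,0,-0.822,-1],
    [0,0,0,-0.822,-1]
  ]
}}

```text
time_s: 12.5
tcp_pos: [0.5527, 0.1327, 0.2234]
ee_rot: [0.992, 0.128, -0.002, -0.0]
force: [-0.1, -0.9, 0.4]
grip_width: 0.998
gripper_force: 0.0
```

>>> {"name": "apply_moves", "arguments": {
  "series": [
    [-0.513,0.029,0.044,0,-1],
    [-0.513,0.029,0.044,0,-1],
    [-0.513,0.029,0.044,0,-1],
    [-0.513,0.029,0.044,0,-1],
    [-0.513,0.029,0.044,0,-1],
    [-0.513,0.029,0.044,0,-1],
    [0,0,0,0,-1],
    [0,0,0,0,-1]
  ]
}}

```text
time_s: 13.3
tcp_pos: [0.4361, 0.0952, 0.2141]
ee_rot: [0.992, 0.126, -0.0, -0.0]
force: [-0.5, -0.4, 0.1]
grip_width: 1.001
gripper_force: 0.0
```

```bash
python3 w.py child heel .439 .0955 14.5 w_child; python3 go.py .439 .0955 .102 14.5 1
```

```text
[0.439  0.0941] 15.1 cost 0.039 2070
depth z range [-1.95078938e-04  1.41402127e-03  2.50878502e-01]
tcp [0.4368 0.0953 0.2145] yaw 14.49 tilt [ 0.  0. -1.] j6 1.34 t 13.35 grip 94.1
turn deg -0.01 units -0.0  shift mm [  2.2   0.3 112.5] units [0.055 0.008 2.813]
```

>>> {"name": "apply_moves", "arguments": {
  "series": [
    [0.055,0.02,0.6,-0.08,-1],
    [0,0,0.6,0,-1],
    [0,0,0.6,0,-1],
    [0,0,0.6,0,-1],
    [0,0,0.3,0,-1],
    [0,0,0.1,0,-1],
    [0,0,0,0,-1]
  ]
}}

```text
time_s: 14.05
tcp_pos: [0.4391, 0.0951, 0.1027]
ee_rot: [0.992, 0.13, -0.0, -0.0]
force: [0.6, 0.3, -0.4]
grip_width: 0.997
gripper_force: 0.0
```

>>> {"name": "apply_moves", "arguments": {
  "series": [
    [0,0,0,0,1],
    [0,0,0,0,1],
    [0,0,0,0,1],
    [0,0,0,0,1],
    [0,0,0,0,1],
    [0,0,0,0,1],
    [0,0,0,0,1],
    [0,0,0,0,1],
    [0,0,0,0,1],
    [0,0,0,0,1]
  ]
}}

```text
time_s: 15.05
tcp_pos: [0.4387, 0.095, 0.103]
ee_rot: [0.992, 0.13, -0.0, 0.0]
force: [-0.4, -0.4, 0.9]
grip_width: 0.444
gripper_force: 20.0
```

>>> {"name": "apply_moves", "arguments": {
  "series": [
    [0,0,-0.2,0,1],
    [0,0,-0.5,0,1],
    [0,0,-0.6,0,1],
    [0,0,-0.6,0,1],
    [0,0,-0.6,0,1],
    [0,0,-0.3,0,1],
    [0,0,0,0,1]
  ]
}}

```text
time_s: 15.75
tcp_pos: [0.44, 0.0951, 0.2169]
ee_rot: [0.992, 0.13, 0.002, 0.0]
force: [-0.3, -0.3, -1.0]
grip_width: 0.446
gripper_force: 20.0
```

```bash
python3 go.py .5772 -.1435 .2147 4.4 1
```

```text
tcp [0.44   0.0951 0.2169] yaw 14.9 tilt [ 0.005  0.    -1.   ] j6 1.33 t 15.75 grip 41.9
turn deg 10.5 units 2.1  shift mm [118.5 248.4   2.2] units [2.963 6.21  0.056]
```

>>> {"name": "apply_moves", "arguments": {
  "series": [
    [0,0,0,0.7,1],
    [0,0,0,0.7,1],
    [0,0,0,0.7,1]
  ]
}}

```text
time_s: 16.05
tcp_pos: [0.4377, 0.095, 0.2133]
ee_rot: [0.999, 0.037, -0.001, -0.0]
force: [0.4, 0.1, -0.9]
grip_width: 0.443
gripper_force: 20.0
```

>>> {"name": "apply_moves", "arguments": {
  "series": [
    [0.3,0.62,0,0,1],
    [0.3,0.62,0,0,1],
    [0.3,0.62,0,0,1],
    [0.3,0.62,0,0,1],
    [0.3,0.62,0,0,1],
    [0.3,0.62,0,0,1],
    [0.3,0.62,0,0,1],
    [0.3,0.62,0,0,1],
    [0.3,0.62,0,0,1],
    [0.3,0.62,0,0,1]
  ]
}}

```text
time_s: 17.05
tcp_pos: [0.5769, -0.1438, 0.2127]
ee_rot: [0.999, 0.038, -0.002, -0.001]
force: [-0.1, -0.3, 0.1]
grip_width: 0.445
gripper_force: 20.0
```

>>> {"name": "apply_moves", "arguments": {
  "series": [
    [0,0,0,0,1],
    [0,0,0,0,1]
  ]
}}

```text
time_s: 17.25
tcp_pos: [0.5765, -0.143, 0.213]
ee_rot: [0.999, 0.038, -0.002, -0.001]
force: [-0.1, -0.0, -0.5]
grip_width: 0.444
gripper_force: 20.0
```

```bash
python3 go.py .5772 -.1435 .112 4.4 1;  python3 - <<'E'
from h import *
p=cam("wrist"); cv2.imwrite("pics/w_child_hover.png",p["frame"][:,:,::-1])
E
```

```text
tcp [ 0.5765 -0.143   0.213 ] yaw 4.34 tilt [-0.003  0.002 -1.   ] j6 1.11 t 17.25 grip 41.7
turn deg -0.06 units -0.01  shift mm [  0.7   0.6 101. ] units [0.016 0.014 2.526]
```

View pics/w_child_hover.png

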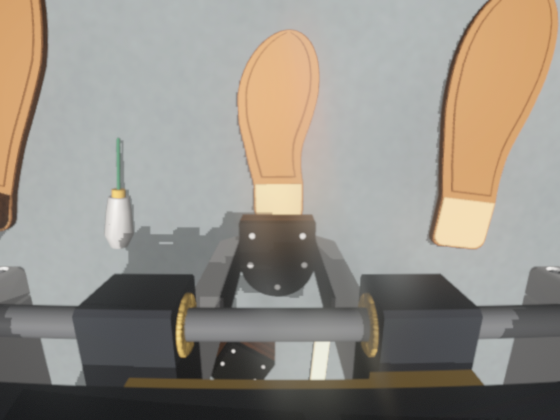

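```bash
python3 px.py .008 256 185 .008 301 185  .1303 241 223 .1303 315 223 .1103 241 214 .1103 314 214
```

```text
[0.008, 256.0, 185.0] [ 0.5958 -0.122   0.008 ] tool mm [ 21.5 -18.2 205.5]
[0.008, 301.0, 185.0] [ 0.5989 -0.1633  0.008 ] tool mm [ 21.4  23.2 205.5]
[0.1303, 241.0, 223.0] [ 0.5958 -0.1218  0.1303] tool mm [ 21.1 -18.5  83.2]
[0.1303, 315.0, 223.0] [ 0.5988 -0.1621  0.1303] tool mm [21.1 21.8 83.2]
[0.1103, 241.0, 214.0] [ 0.5953 -0.1196  0.1103] tool mm [ 20.9 -20.7 103.2]
[0.1103, 314.0, 214.0] [ 0.5987 -0.1638  0.1103] tool mm [ 20.9  23.6 103.2]
```

>>> {"name": "apply_moves", "arguments": {
  "series": [
    [0.014,0.02,0.3,0,1],
    [0,0,0.6,0,1],
    [0,0,0.6,0,1],
    [0,0,0.6,0,1],
    [0,0,0.3,0,1],
    [0,0,0.1,0,1],
    [0,0,0,0,1],
    [0,0,0,0,1]
  ]
}}

```text
time_s: 18.15
tcp_pos: [0.5788, -0.144, 0.116]
ee_rot: [0.999, 0.038, 0.001, 0.0]
force: [-0.2, 0.1, -1.4]
grip_width: 0.445
gripper_force: 20.0
```

>>> {"name": "apply_moves", "arguments": {
  "series": [
    [0,0,0.04,0,1],
    [0,0,0,0,1],
    [0,0,0,0,1]
  ]
}}

```text
time_s: 18.45
tcp_pos: [0.5783, -0.144, 0.1139]
ee_rot: [0.999, 0.038, 0.0, 0.0]
force: [-0.7, 0.1, -1.7]
grip_width: 0.442
gripper_force: 20.0
```

>>> {"name": "apply_moves", "arguments": {
  "series": [
    [0,0,0.05,0,1],
    [0,0,0,0,1],
    [0,0,0,0,1]
  ]
}}

```text
time_s: 18.75
tcp_pos: [0.5779, -0.1438, 0.1112]
ee_rot: [0.999, 0.038, -0.0, -0.0]
force: [-0.1, 0.4, -0.6]
grip_width: 0.447
gripper_force: 20.0
```

>>> {"name": "apply_moves", "arguments": {
  "series": [
    [0,0,0.025,0,1],
    [0,0,0,0,1],
    [0,0,0,0,1]
  ]
}}

```text
time_s: 19.05
tcp_pos: [0.578, -0.1438, 0.111]
ee_rot: [0.999, 0.038, -0.0, 0.0]
force: [-2.5, 1.1, 5.6]
grip_width: 0.443
gripper_force: 20.0
```

Contact. Release, lift, and go to the square heel.

>>> {"name": "apply_moves", "arguments": {
  "series": [
    [0,0,0,0,-0.1],
    [0,0,0,0,-0.1],
    [0,0,0,0,-0.2],
    [0,0,0,0,-0.2],
    [0,0,-0.3,0,-0.5],
    [0,0,-0.6,0,-0.6],
    [0,0,-0.6,0,-0.6],
    [0,0,-0.6,0,-0.6],
    [0,0,-0.6,0,-0.6],
    [0,0,0,0,-0.6]
  ]
}}

```text
time_s: 20.05
tcp_pos: [0.5805, -0.1448, 0.2235]
ee_rot: [0.999, 0.038, 0.004, 0.002]
force: [0.4, -0.4, -0.5]
grip_width: 0.803
gripper_force: 0.0
```

```bash
python3 go.py .423 -.1175 .23 -27 1; python3 w.py child heel .578 -.144 4 w_child_pl
```

```text
tcp [ 0.5805 -0.1448  0.2235] yaw 4.41 tilt [ 0.009 -0.004 -1.   ] j6 1.1 t 20.05 grip 75.5
turn deg 31.41 units 6.28  shift mm [-152.7   47.2   -6.5] units [-3.819  1.18  -0.163]
[ 0.5771 -0.1443] 5.1 cost 0.08 2083
depth z range [-1.60637557e-04  2.03355052e-03  2.60413330e-01]
```

View pics/w_child_pl.png

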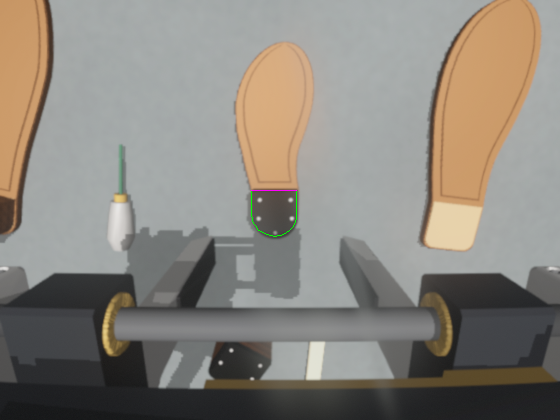

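>>> {"name": "apply_moves", "arguments": {
  "series": [
    [0,0,0,0.897,-0.6],
    [0,0,0,0.897,-0.6],
    [0,0,0,0.897,-0.6],
    [0,0,0,0.897,-0.6],
    [0,0,0,0.897,-0.6],
    [0,0,0,0.897,-0.6],
    [0,0,0,0.897,-0.6]
  ]
}}

```text
time_s: 20.8
tcp_pos: [0.577, -0.1435, 0.2162]
ee_rot: [0.972, -0.235, -0.002, -0.0]
force: [-0.1, -0.4, 0.3]
grip_width: 0.8
gripper_force: 0.0
```

>>> {"name": "apply_moves", "arguments": {
  "series": [
    [-0.477,0.147,0,0,-0.6],
    [-0.477,0.147,0,0,-0.6],
    [-0.477,0.147,0,0,-0.6],
    [-0.477,0.147,0,0,-0.6],
    [-0.477,0.147,0,0,-0.6],
    [-0.477,0.147,0,0,-0.6],
    [-0.477,0.147,0,0,-0.6],
    [-0.477,0.147,0,0,-0.6],
    [0,0,0,0,-0.6],
    [0,0,0,0,-0.6]
  ]
}}

```text
time_s: 21.8
tcp_pos: [0.4204, -0.1163, 0.2175]
ee_rot: [0.972, -0.234, -0.0, -0.0]
force: [0.3, -0.7, -0.0]
grip_width: 0.799
gripper_force: 0.0
```

```bash
python3 w.py square heel .423 -.1175 -27 w_square; python3 go.py .423 -.1175 .106 -27 1
```

```text
[ 0.4231 -0.1194] -27.8 cost 0.035 3176
depth z range [-0.00026816  0.00128115  0.25422887]
tcp [ 0.421  -0.1165  0.2179] yaw -27.01 tilt [ 0.  0. -1.] j6 1.57 t 21.85 grip 75.0
turn deg -0.01 units -0.0  shift mm [ 2.200e+00 -1.000e-01  1.119e+02] units [ 5.600e-02 -2.000e-03  2.797e+00]
```

View pics/w_square.png

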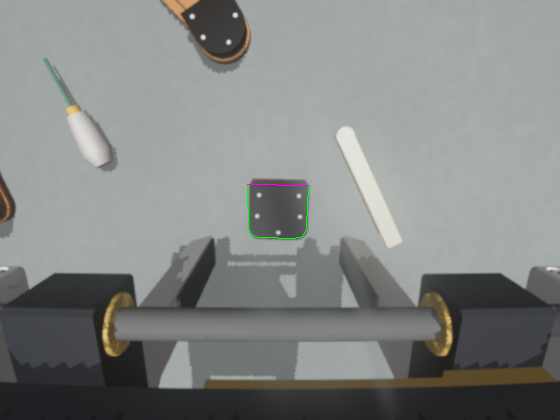

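>>> {"name": "apply_moves", "arguments": {
  "series": [
    [0.08,0.04,0.6,0.15,-0.6],
    [0,0,0.6,0,-0.6],
    [0,0,0.6,0,-0.6],
    [0,0,0.6,0,-0.6],
    [0,0,0.3,0,-0.6],
    [0,0,0.1,0,-0.6],
    [0,0,0,0,-0.6]
  ]
}}

```text
time_s: 22.55
tcp_pos: [0.4231, -0.1195, 0.1061]
ee_rot: [0.971, -0.24, -0.0, -0.0]
force: [0.1, 0.4, 0.1]
grip_width: 0.802
gripper_force: 0.0
```

>>> {"name": "apply_moves", "arguments": {
  "series": [
    [0,0,0,0,1],
    [0,0,0,0,1],
    [0,0,0,0,1],
    [0,0,0,0,1],
    [0,0,0,0,1],
    [0,0,0,0,1],
    [0,0,0,0,1]
  ]
}}

```text
time_s: 23.25
tcp_pos: [0.4233, -0.1196, 0.107]
ee_rot: [0.971, -0.24, 0.001, 0.0]
force: [-1.8, 0.2, 4.9]
grip_width: 0.535
gripper_force: 20.0
```

>>> {"name": "apply_moves", "arguments": {
  "series": [
    [0,0,-0.2,0,1],
    [0,0,-0.5,0,1],
    [0,0,-0.6,0,1],
    [0,0,-0.6,0,1],
    [0,0,-0.6,0,1],
    [0,0,-0.3,0,1],
    [0,0,0,0,1]
  ]
}}

```text
time_s: 23.95
tcp_pos: [0.4237, -0.1198, 0.22]
ee_rot: [0.971, -0.24, 0.002, 0.0]
force: [-0.1, 0.6, -0.3]
grip_width: 0.531
gripper_force: 20.0
```

```bash
python3 go.py .575 -.322 .215 -2.8 1
```

```text
tcp [ 0.4237 -0.1198  0.22  ] yaw -27.75 tilt [ 0.004 -0.002 -1.   ] j6 1.58 t 23.95 grip 49.9
turn deg -24.95 units -4.99  shift mm [161.  194.6   5. ] units [4.025 4.864 0.125]
```

>>> {"name": "apply_moves", "arguments": {
  "series": [
    [0,0,0,-0.832,1],
    [0,0,0,-0.832,1],
    [0,0,0,-0.832,1],
    [0,0,0,-0.832,1],
    [0,0,0,-0.832,1],
    [0,0,0,-0.832,1]
  ]
}}

```text
time_s: 24.55
tcp_pos: [0.4217, -0.1188, 0.2165]
ee_rot: [1.0, -0.023, -0.002, -0.001]
force: [-0.2, -0.8, -0.4]
grip_width: 0.531
gripper_force: 20.0
```

>>> {"name": "apply_moves", "arguments": {
  "series": [
    [0.4025,0.486,0,0,1],
    [0.4025,0.486,0,0,1],
    [0.4025,0.486,0,0,1],
    [0.4025,0.486,0,0,1],
    [0.4025,0.486,0,0,1],
    [0.4025,0.486,0,0,1],
    [0.4025,0.486,0,0,1],
    [0.4025,0.486,0,0,1],
    [0.4025,0.486,0,0,1],
    [0.4025,0.486,0,0,1]
  ]
}}

```text
time_s: 25.55
tcp_pos: [0.5737, -0.3216, 0.2155]
ee_rot: [1.0, -0.024, -0.002, -0.001]
force: [0.4, -0.4, -0.7]
grip_width: 0.533
gripper_force: 20.0
```

>>> {"name": "apply_moves", "arguments": {
  "series": [
    [0,0,0,0,1],
    [0,0,0,0,1]
  ]
}}

```text
time_s: 25.75
tcp_pos: [0.5732, -0.3207, 0.216]
ee_rot: [1.0, -0.025, -0.002, -0.001]
force: [-0.0, -0.1, -0.7]
grip_width: 0.531
gripper_force: 20.0
```

```bash
python3 go.py .575 -.322 .115 -2.8 1;  python3 - <<'E'
from h import *
p=cam("wrist"); cv2.imwrite("pics/w_sq_hover.png",p["frame"][:,:,::-1])
E
```

```text
tcp [ 0.5732 -0.3207  0.216 ] yaw -2.81 tilt [-0.003  0.003 -1.   ] j6 0.98 t 25.75 grip 50.0
turn deg -0.01 units -0.0  shift mm [  1.9   1.2 101. ] units [0.048 0.03  2.524]
```

View pics/w_sq_hover.png

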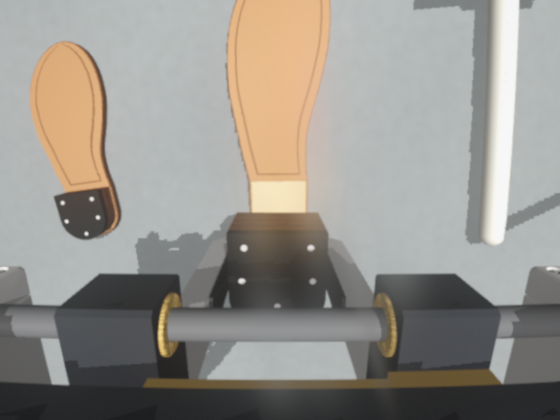

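```bash
python3 px.py .008 252 181 .008 306 181 .1515 228 234 .1515 326 234 .1095 232 213 .1095 322 213
```

```text
[0.008, 252.0, 181.0] [ 0.5984 -0.2987  0.008 ] tool mm [ 24.7 -22.1 208.8]
[0.008, 306.0, 181.0] [ 0.5959 -0.3487  0.008 ] tool mm [ 24.7  27.9 208.7]
[0.1515, 228.0, 234.0] [ 0.5949 -0.2979  0.1515] tool mm [ 20.9 -23.   65.3]
[0.1515, 326.0, 234.0] [ 0.5926 -0.3459  0.1515] tool mm [20.9 25.  65.2]
[0.1095, 232.0, 213.0] [ 0.5947 -0.294   0.1095] tool mm [ 20.6 -26.9 107.3]
[0.1095, 322.0, 213.0] [ 0.592  -0.3496  0.1095] tool mm [ 20.6  28.9 107.2]
```

>>> {"name": "apply_moves", "arguments": {
  "series": [
    [0.06,0.035,0.3,0,1],
    [0,0,0.6,0,1],
    [0,0,0.6,0,1],
    [0,0,0.6,0,1],
    [0,0,0.3,0,1],
    [0,0,0.1,0,1],
    [0,0,0,0,1],
    [0,0,0,0,1]
  ]
}}

```text
time_s: 26.65
tcp_pos: [0.5772, -0.3233, 0.1197]
ee_rot: [1.0, -0.024, 0.001, 0.001]
force: [-0.1, -0.6, -0.5]
grip_width: 0.532
gripper_force: 20.0
```

>>> {"name": "apply_moves", "arguments": {
  "series": [
    [0,0,0.04,0,1],
    [0,0,0,0,1],
    [0,0,0,0,1]
  ]
}}

```text
time_s: 26.95
tcp_pos: [0.5767, -0.323, 0.1173]
ee_rot: [1.0, -0.024, 0.0, 0.0]
force: [0.3, 0.1, -1.0]
grip_width: 0.527
gripper_force: 20.0
```

>>> {"name": "apply_moves", "arguments": {
  "series": [
    [0,0,0.04,0,1],
    [0,0,0,0,1],
    [0,0,0,0,1]
  ]
}}

```text
time_s: 27.25
tcp_pos: [0.5765, -0.3229, 0.1151]
ee_rot: [1.0, -0.024, 0.0, 0.0]
force: [0.5, 0.5, -1.1]
grip_width: 0.534
gripper_force: 20.0
```

>>> {"name": "apply_moves", "arguments": {
  "series": [
    [0,0,0.025,0,1],
    [0,0,0,0,1],
    [0,0,0,0,1]
  ]
}}

```text
time_s: 27.55
tcp_pos: [0.5765, -0.3229, 0.1151]
ee_rot: [1.0, -0.024, 0.0, 0.0]
force: [-1.8, 0.9, 5.7]
grip_width: 0.528
gripper_force: 20.0
```

>>> {"name": "apply_moves", "arguments": {
  "series": [
    [0,0,0,0,-0.3],
    [0,0,0,0,-0.3],
    [0,0,0,0,-0.4],
    [0,0,0,0,-0.4],
    [0,0,-0.3,0,-0.6],
    [0,0,-0.6,0,-1],
    [0,0,-0.6,0,-1],
    [0,0,-0.6,0,-1],
    [0,0,-0.6,0,-1],
    [0,0,0,0,-1]
  ]
}}

```text
time_s: 28.55
tcp_pos: [0.5787, -0.3244, 0.2278]
ee_rot: [1.0, -0.024, 0.004, 0.003]
force: [0.7, -0.8, -0.5]
grip_width: 0.999
gripper_force: 0.0
```

```bash
python3 w.py square heel .577 -.323 -3 w_sq_pl; python3 go.py .403 .278 .235 148 1
```

```text
[ 0.5746 -0.3232] -3.1 cost 0.079 3162
depth z range [-1.98452651e-04  1.70521817e-03  2.64763655e-01]
tcp [ 0.5776 -0.3237  0.2252] yaw -2.78 tilt [ 0.005 -0.004 -1.   ] j6 0.98 t 28.6 grip 94.1
turn deg -150.78 units -30.16  shift mm [466.9 417.7  -9.8] units [11.674 10.442 -0.246]
```

View pics/w_sq_pl.png

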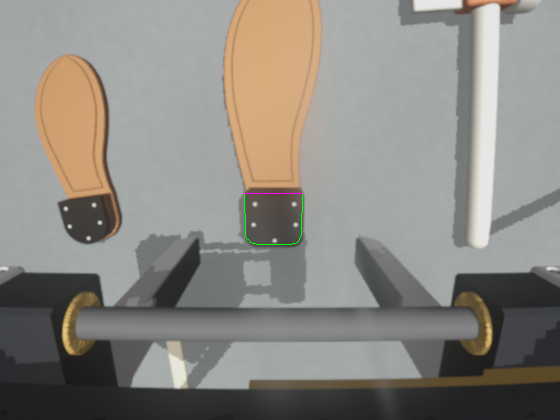

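```bash
python3 go.py .403 .278 .235 -32.3 1
```

```text
tcp [ 0.5776 -0.3237  0.2252] yaw -2.78 tilt [ 0.005 -0.004 -1.   ] j6 0.98 t 28.6 grip 94.1
turn deg 29.52 units 5.9  shift mm [-469.1 -415.2   -9.8] units [-11.728 -10.381  -0.246]
```

>>> {"name": "apply_moves", "arguments": {
  "series": [
    [0,0,0,0.843,-1],
    [0,0,0,0.843,-1],
    [0,0,0,0.843,-1],
    [0,0,0,0.843,-1],
    [0,0,0,0.843,-1],
    [0,0,0,0.843,-1],
    [0,0,0,0.843,-1]
  ]
}}

```text
time_s: 29.3
tcp_pos: [0.5756, -0.3222, 0.2198]
ee_rot: [0.96, -0.28, -0.002, -0.001]
force: [-0.5, -0.6, 0.6]
grip_width: 0.998
gripper_force: 0.0
```

>>> {"name": "apply_moves", "arguments": {
  "series": [
    [-0.586,-0.519,-0.02,0,-1],
    [-0.586,-0.519,-0.02,0,-1],
    [-0.586,-0.519,-0.02,0,-1],
    [-0.586,-0.519,-0.02,0,-1],
    [-0.586,-0.519,-0.02,0,-1],
    [-0.586,-0.519,-0.02,0,-1],
    [-0.586,-0.519,-0.02,0,-1],
    [-0.586,-0.519,-0.02,0,-1],
    [-0.586,-0.519,-0.02,0,-1],
    [-0.586,-0.519,-0.02,0,-1]
  ]
}}

```text
time_s: 30.3
tcp_pos: [0.4877, -0.0208, 0.2284]
ee_rot: [0.961, -0.278, -0.002, 0.0]
force: [0.4, 0.1, 0.1]
grip_width: 1.001
gripper_force: 0.0
```

>>> {"name": "apply_moves", "arguments": {
  "series": [
    [-0.586,-0.519,-0.02,0,-1],
    [-0.586,-0.519,-0.02,0,-1],
    [-0.586,-0.519,-0.02,0,-1],
    [-0.586,-0.519,-0.02,0,-1],
    [-0.586,-0.519,-0.02,0,-1],
    [-0.586,-0.519,-0.02,0,-1],
    [-0.586,-0.519,-0.02,0,-1],
    [-0.586,-0.519,-0.02,0,-1],
    [-0.586,-0.519,-0.02,0,-1],
    [-0.586,-0.519,-0.02,0,-1]
  ]
}}

```text
time_s: 31.3
tcp_pos: [0.4005, 0.2794, 0.2365]
ee_rot: [0.961, -0.278, -0.001, 0.001]
force: [0.2, -0.7, -0.0]
grip_width: 0.998
gripper_force: 0.0
```

>>> {"name": "apply_moves", "arguments": {
  "series": [
    [0,0,0,0,-1],
    [0,0,0,0,-1]
  ]
}}

```text
time_s: 31.5
tcp_pos: [0.4011, 0.2785, 0.2368]
ee_rot: [0.961, -0.277, -0.001, 0.001]
force: [-0.4, 0.4, -0.5]
grip_width: 1.003
gripper_force: 0.0
```

```bash
python3 w.py large heel .403 .278 -32.3 w_large; python3 go.py .403 .278 .104 -32.3 1
```

```text
[0.4035 0.2763] -32.3 cost 0.031 3731
depth z range [-2.57189073e-04  1.38798913e-03  2.73464201e-01]
tcp [0.4014 0.278  0.2369] yaw -32.27 tilt [-0.002 -0.001 -1.   ] j6 2.56 t 31.55 grip 93.6
turn deg 0.03 units 0.01  shift mm [  1.3  -0.9 132.9] units [ 0.033 -0.022  3.323]
```

View pics/w_large.png

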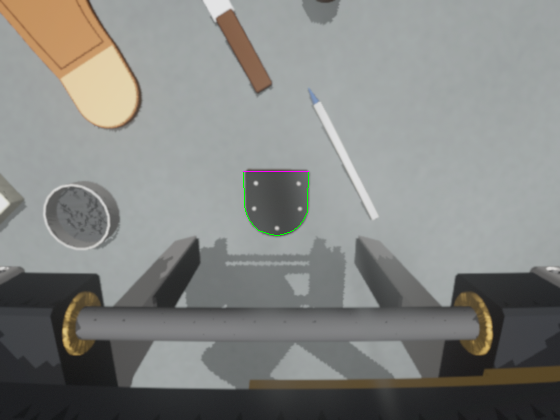

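>>> {"name": "apply_moves", "arguments": {
  "series": [
    [0.067,0.01,0.6,0,-1],
    [0,0,0.6,0,-1],
    [0,0,0.6,0,-1],
    [0,0,0.6,0,-1],
    [0,0,0.5,0,-1],
    [0,0,0.3,0,-1],
    [0,0,0.12,0,-1],
    [0,0,0,0,-1],
    [0,0,0,0,-1]
  ]
}}

```text
time_s: 32.45
tcp_pos: [0.4048, 0.2769, 0.1061]
ee_rot: [0.96, -0.278, 0.001, -0.001]
force: [0.4, 0.4, -1.0]
grip_width: 0.998
gripper_force: 0.0
```

>>> {"name": "apply_moves", "arguments": {
  "series": [
    [0,0,0,0,1],
    [0,0,0,0,1],
    [0,0,0,0,1],
    [0,0,0,0,1],
    [0,0,0,0,1],
    [0,0,0,0,1],
    [0,0,0,0,1],
    [0,0,0,0,1]
  ]
}}

```text
time_s: 33.25
tcp_pos: [0.4041, 0.2769, 0.1055]
ee_rot: [0.961, -0.278, 0.0, -0.0]
force: [-1.1, -0.2, 2.3]
grip_width: 0.638
gripper_force: 20.0
```

>>> {"name": "apply_moves", "arguments": {
  "series": [
    [0,0,-0.2,0,1],
    [0,0,-0.5,0,1],
    [0,0,-0.6,0,1],
    [0,0,-0.6,0,1],
    [0,0,-0.6,0,1],
    [0,0,-0.3,0,1],
    [0,0,0,0,1]
  ]
}}

```text
time_s: 33.95
tcp_pos: [0.4051, 0.2773, 0.2193]
ee_rot: [0.961, -0.278, 0.002, -0.001]
force: [0.6, 0.2, -0.9]
grip_width: 0.638
gripper_force: 20.0
```

```bash
python3 go.py .578 .3613 .215 -5 1
```

```text
tcp [0.4051 0.2773 0.2193] yaw -32.29 tilt [ 0.004  0.002 -1.   ] j6 2.56 t 33.95 grip 60.0
turn deg -27.29 units -5.46  shift mm [164.9 -98.7   4.3] units [ 4.123 -2.468  0.107]
```

Turn 7 × −0.78, then 10 rows (0.412, −0.247).

>>> {"name": "apply_moves", "arguments": {
  "series": [
    [0,0,0,-0.78,1],
    [0,0,0,-0.78,1],
    [0,0,0,-0.78,1],
    [0,0,0,-0.78,1],
    [0,0,0,-0.78,1],
    [0,0,0,-0.78,1],
    [0,0,0,-0.78,1]
  ]
}}

```text
time_s: 34.65
tcp_pos: [0.4031, 0.2763, 0.2154]
ee_rot: [0.999, -0.042, -0.002, 0.001]
force: [-0.7, 0.0, -0.8]
grip_width: 0.634
gripper_force: 20.0
```

>>> {"name": "apply_moves", "arguments": {
  "series": [
    [0.412,-0.247,0,0,1],
    [0.412,-0.247,0,0,1],
    [0.412,-0.247,0,0,1],
    [0.412,-0.247,0,0,1],
    [0.412,-0.247,0,0,1],
    [0.412,-0.247,0,0,1],
    [0.412,-0.247,0,0,1],
    [0.412,-0.247,0,0,1],
    [0.412,-0.247,0,0,1],
    [0.412,-0.247,0,0,1]
  ]
}}

```text
time_s: 35.65
tcp_pos: [0.5765, 0.3607, 0.2146]
ee_rot: [0.999, -0.044, -0.002, 0.001]
force: [0.2, 0.3, -1.0]
grip_width: 0.637
gripper_force: 20.0
```

>>> {"name": "apply_moves", "arguments": {
  "series": [
    [0,0,0,0,1],
    [0,0,0,0,1]
  ]
}}

```text
time_s: 35.85
tcp_pos: [0.5758, 0.3604, 0.2151]
ee_rot: [0.999, -0.044, -0.002, 0.001]
force: [-0.3, -0.4, -2.1]
grip_width: 0.635
gripper_force: 20.0
```

```bash
python3 go.py .578 .3613 .1138 -5 1;  python3 - <<'E'
from h import *
p=cam("wrist"); cv2.imwrite("pics/w_lg_hover.png",p["frame"][:,:,::-1])
E
```

```text
tcp [0.5758 0.3604 0.2151] yaw -4.99 tilt [-0.004 -0.002 -1.   ] j6 2.09 t 35.85 grip 59.6
turn deg 0.01 units 0.0  shift mm [  2.1  -1.1 101.3] units [ 0.053 -0.027  2.532]
```

View pics/w_lg_hover.png

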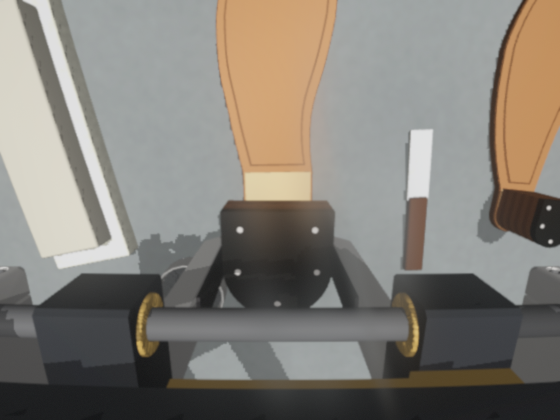

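```bash
python3 px.py .008 244 173 .008 310 171 .1376 222 211 .1376 333 211 .1096 225 201 .1096 331 201
```

```text
[0.008, 244.0, 173.0] [0.6099 0.3865 0.008 ] tool mm [ 32.4 -29.3 207.8]
[0.008, 310.0, 171.0] [0.6064 0.326  0.008 ] tool mm [ 34.2  31.3 207.9]
[0.1376, 222.0, 211.0] [0.607  0.3856 0.1376] tool mm [ 29.4 -27.9  78.3]
[0.1376, 333.0, 211.0] [0.6019 0.3276 0.1376] tool mm [29.3 30.3 78.3]
[0.1096, 225.0, 201.0] [0.6064 0.3885 0.1096] tool mm [ 28.5 -30.8 106.2]
[0.1096, 331.0, 201.0] [0.6007 0.324  0.1096] tool mm [ 28.5  33.9 106.3]
```

>>> {"name": "apply_moves", "arguments": {
  "series": [
    [0.07,-0.01,0.3,0.12,1],
    [0,0,0.6,0,1],
    [0,0,0.6,0,1],
    [0,0,0.6,0,1],
    [0,0,0.3,0,1],
    [0,0,0.1,0,1],
    [0,0,0,0,1],
    [0,0,0,0,1]
  ]
}}

```text
time_s: 36.75
tcp_pos: [0.5804, 0.3614, 0.1187]
ee_rot: [0.999, -0.049, 0.001, -0.001]
force: [0.6, 1.3, -1.0]
grip_width: 0.636
gripper_force: 20.0
```

>>> {"name": "apply_moves", "arguments": {
  "series": [
    [0,0,0.05,0,1],
    [0,0,0,0,1],
    [0,0,0,0,1]
  ]
}}

```text
time_s: 37.05
tcp_pos: [0.5799, 0.3612, 0.1159]
ee_rot: [0.999, -0.049, 0.0, -0.0]
force: [-0.1, 0.0, -0.3]
grip_width: 0.636
gripper_force: 20.0
```

>>> {"name": "apply_moves", "arguments": {
  "series": [
    [0,0,0.04,0,1],
    [0,0,0,0,1],
    [0,0,0,0,1]
  ]
}}

```text
time_s: 37.35
tcp_pos: [0.5795, 0.361, 0.1136]
ee_rot: [0.999, -0.049, -0.0, 0.0]
force: [-0.0, 0.2, -1.2]
grip_width: 0.637
gripper_force: 20.0
```

>>> {"name": "apply_moves", "arguments": {
  "series": [
    [0,0,0.025,0,1],
    [0,0,0,0,1],
    [0,0,0,0,1]
  ]
}}

```text
time_s: 37.65
tcp_pos: [0.5796, 0.3611, 0.1136]
ee_rot: [0.999, -0.049, 0.0, -0.0]
force: [-2.1, -1.9, 5.2]
grip_width: 0.637
gripper_force: 20.0
```

Contact; release, lift, and back off towards the base to clear the top view.

>>> {"name": "apply_moves", "arguments": {
  "series": [
    [0,0,0,0,-0.5],
    [0,0,0,0,-0.5],
    [0,0,0,0,-0.6],
    [0,0,0,0,-0.6],
    [0,0,-0.3,0,-0.6],
    [0,0,-0.6,0,-0.6],
    [0,0,-0.6,0,-0.6],
    [0,0,-0.6,0,-0.6],
    [0,0,-0.6,0,-0.6],
    [0,0,-0.6,0,-0.6]
  ]
}}

```text
time_s: 38.65
tcp_pos: [0.5797, 0.3611, 0.2468]
ee_rot: [0.999, -0.049, 0.001, -0.0]
force: [0.2, -0.0, 0.5]
grip_width: 0.798
gripper_force: 0.0
```

>>> {"name": "apply_moves", "arguments": {
  "series": [
    [-0.5,0,-0.2,0,-0.6],
    [-0.5,0,-0.2,0,-0.6],
    [-0.5,0,-0.2,0,-0.6],
    [-0.5,0,-0.2,0,-0.6],
    [-0.5,0,-0.2,0,-0.6],
    [-0.5,0,-0.2,0,-0.6],
    [-0.5,0,-0.2,0,-0.6],
    [-0.5,0,-0.2,0,-0.6],
    [0,0,0,0,-0.6],
    [0,0,0,0,-0.6]
  ]
}}

```text
time_s: 39.65
tcp_pos: [0.4207, 0.3768, 0.3097]
ee_rot: [0.999, -0.048, 0.001, -0.0]
force: [-0.3, -0.2, 0.0]
grip_width: 0.799
gripper_force: 0.0
```

```bash
cat > s3.py <<'E'
from h import *
import h
A=dict(large=(.578,.3613,-5,.3628,.578),square=(.575,-.322,-2.8,0,0),child=(.5772,-.1435,4.4,0,0),slim=(.553,.1343,-10,0,0))
for k in DIM: w,l,z=DIM[k]; DIM[k]=(w,l,z+8)
p=cam("top"); img=cv2.resize(p["frame"][:,:,::-1],None,fx=2,fy=2)
for n,a in A.items():
    q,f,N=fit(n,"heel",p,a[:2],np.radians(a[2])); d=(q[:2]-a[:2])*1e3
    print(n,np.round(q[:2],4),round(np.degrees(q[2]),1),"cost",round(f,3),N,"err mm",np.round(d,1))
cv2.imwrite("pics/final.png",img[120:560,240:960])
for t in ["heel_","sole_"]:
    for n in A: print(t+n,[(np.round(d["at"],4),round(d["conf"],2)) for d in ctrl.tip_of(t+n,p)][:1])
print([np.round(d["at"],4) for d in ctrl.tip_of("tack_tin",p)][:1])
E
python3 s3.py
```

```text
large [0.5781 0.3627] -5.3 cost 0.032 615 err mm [0.1 1.4]
square [ 0.5758 -0.3198] -1.2 cost 0.054 450 err mm [0.8 2.2]
child [ 0.5778 -0.1416] 4.1 cost 0.041 313 err mm [0.6 1.9]
slim [0.5531 0.1348] -9.6 cost 0.039 232 err mm [0.1 0.5]
heel_large [(array([0.5788, 0.3618, 0.0096]), 0.92)]
heel_square [(array([ 0.5712, -0.3254,  0.0099]), 0.93)]
heel_child [(array([ 0.5787, -0.1451,  0.0062]), 0.83)]
heel_slim [(array([0.554 , 0.1356, 0.009 ]), 0.77)]
sole_large [(array([ 0.6106,  0.3591, -0.0023]), 0.97)]
sole_square [(array([ 0.5968, -0.3202,  0.0016]), 0.95)]
sole_child [(array([ 0.601 , -0.1392,  0.0028]), 0.65)]
sole_slim [(array([ 0.5701,  0.128 , -0.0019]), 0.79)]
[array([ 5.018e-01,  4.564e-01, -1.000e-04])]
```

View pics/final.png

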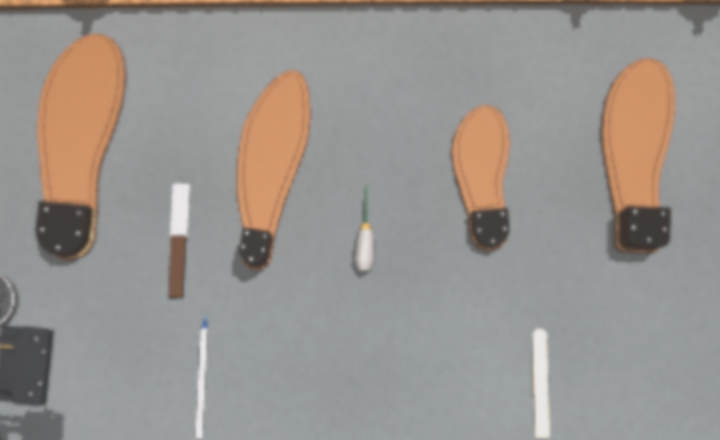

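The final view shows all four heels on their seats (large at 65,230, slim at 255,247, child at 490,228, square at 643,228). The fitted errors are at most about 2 mm, and the soles and tin have not moved.

```bash
python3 -c "
from cell import ctrl
print(ctrl.finish_job())"
```

```text
the job is handed in; nothing more can be done
None
```

I placed all four heels on their matching seats and handed the job in: the last top-camera check put each within about 2.5 mm and 2° of its seat, with the soles and tin unmoved, though the hand-in gave back no verdict.

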